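# Close the salt box and the tea tin by fingertip

### The arm

A 6-joint arm with a two-finger parallel gripper is mounted at the origin on a cart in front of the work surface, level with it; the furniture and walls round the work are solid. World frame = base frame: x ahead of the robot, y to its left, z up, the work surface at z = 0. Lengths are in m, angles in rad, forces in N, time in s.
With the tool pointing down it reaches from about 0.35 to 0.975 m from the base axis. Payload 4.9 kg.
Tool frame: the origin (TCP) lies on the front face of the gripper's body, between the roots of the fingers; the fingertips stand ctrl.finger_overhang ahead of it and the grasp point (between the pads) lies 54 mm ahead of it (ctrl.finger_overhang is the distance from the TCP to the fingertips, in m); z points along the fingers, y is the line along which they close (so a half turn about z gives the same grasp; the last joint's range is limited). The gripper opens to 85 mm and grips with 20 to 120 N. Pads are 22 mm wide; open, the fingers measure 114 mm over their backs; the gripper's body (76 mm by 85 mm) begins 54 mm behind the grasp point. The pads swing forward as they close: fully open they stand 13 mm farther back than shut.
Start: joints at [1.065, 0.053, 1.613, -0, 1.476, -0.119], TCP at [0.236, 0.579, 0.304] pointing down, gripper open.
Joint ranges: [-3.01, 3.01], [-1.01, 2.22], [0.06, 2.58], [-1.02, 4.17], [0.09, 2.62], [-3.14, 3.14]. Speed limits (rad/s): [2.57, 2.57, 3.14, 3.14, 3.14, 3.14].

### API

Orientations are given as a rotation vector (axis times angle).
In Python, from station import ctrl, vision gives the robot as it stands. The module is installed in compiled form; this text tells all that it offers.
- The arm moves only by the tool drive_tool, never from a script. Its argument "rows" is a list of rows, each a list of 2 entries, a list of its own where there are three numbers: the shift along the tool's x, y, z in m, then the turn about the tool's z in rad. A call has 1 to 10 rows; each row shifts and turns the commanded pose from where the row before left it, along the tool's axes as they then stand; what a row does not reach is not made up. A row lasts 1/10 s, in which the tool goes at most 50 mm and 8.59 degrees, less where a joint would pass 70% of its speed; a pose out of reach is approached as far as the arm can. A call with a gripper value outside its range is refused whole. "jaw" is the closure, from 0 (fully open) to 1 (shut), set as the call begins (left out, the last holds). The fingers move at their own pace and stop on an object; "grip_force" is the grip in N (left out, the last holds). Time passes only in rows, so rows that do not move let the fingers close. It gives the time, the measured TCP pose, the force, the opening and the grip force at its end, in the units of the state.
- ctrl.get_obs(): the state, without advancing time (a new reading comes with each control period).
- vision.get_image(name): name is "scene" or "top"; returns a dict with "image" (384x512x3 uint8, blue, green, red), "vertical_fov" (degrees; the focal length in pixels is half the picture's height over the tangent of half this angle, whatever the lens; pixels are square), "cx", "cy" (the principal point, pixels), "dist_coeffs" ([k1, k2, p1, p2, k3] as OpenCV has them; the pictures are not rectified), "R" (3x3) and "t" (3): a world point X has camera coordinates R X + t. Camera axes: x right, y down, z forward; pixel columns grow to the right and rows downward; lengths in m; the calibration is good to about 2 mm. A picture is of the moment at which its call begins. There is no depth.
- ctrl.finish_job(): hands the job in; it is judged then, once.
The state is a dict: "t": time; "q": joint angles; "dq": joint speeds; "effort": joint torques, N m; "tool_pos": TCP position; "tool_rot": TCP orientation; "contact_force": force on the tool from outside, world axes, zero at the start; "wrist_torque": the same for the moment, N m; "opening": finger opening in m; "grip_force": force on a finger pad.
Only numpy, scipy, OpenCV 4.12 (cv2) and the standard library are available. Lean on these libraries where they do the work, as an engineer would, in place of code of your own. Each camera call takes 0.05 s, during which the arm holds its last target. There are 200 camera calls.

### The job

The salt and the tea must stay dry when the kettle boils: with the fingertips, gently push the wooden salt box's lid round on its pin until it fully covers the box again, and press the green tea tin's lid straight down until it is fully home. Nothing is to be lifted or carried: leave both containers standing where they are, do not disturb the mug, honey jar, teaspoon or matchbox, and draw the hand back when both are closed.

Things in the scene. Friction and masses are not known exactly. Their poses are not given: they have to be found in the camera images.
- salt_box: Loose round turned box of dark wood, 68 mm across, 58 mm high with its lid, about 0.45 kg with its salt. Origin: centre of its underside. z up. The lid's brass pin stands at (0, -28 mm) in the box's own x, y.
- salt_box_lid (a joint): Swivel lid of the salt box: a wooden disc 68 mm across, 46 to 58 mm above the worktop, turning level on the pin. In rad: 0 = closed (concentric with the box, firm stop), growing anticlockwise from above to 2.62. At 0 its centre lies 28 mm from the pin along the box's +y. A slow level push of 0.7 N on its edge turns it (a fast one takes more); the box slides from about 2 N. It stays where left.
- salt_lid_centre (a point): Centre of the salt box lid's top face; it travels on a circle of 28 mm radius round the pin as the lid turns.
- salt_pin (a point): The brass pin about which the salt box's lid turns, at the height of the lid's top face, 58 mm above the worktop.
- tea_tin: Loose round green tea tin, 68 mm across, 110 mm high to the top of its knob when closed, 0.19 kg. Origin: centre of its underside. z up.
- tea_tin_lid (a joint): Lid of the tea tin, a snug sliding fit on the tin's neck. Value in m: how far it stands above fully home (0, at a firm stop); it grows upward. While it stands proud, a bright silver band shows between lid and tin. It drags with about 1.2 N and stays where it is left.
- tin_knob_top (a point): Top of the small knob in the middle of the tea tin's lid, 110 mm above the worktop when the lid is home. The lid's flat top lies 12 mm lower; the knob is 10 mm thick. Either may be pressed.
- mug: White mug, 83 mm across, 94 mm high, handle on its -y side. Origin: underside. To be left alone.
- honey_jar: Honey jar with a red cap, 65 mm across, 100 mm high. Origin: centre of its underside. To be left alone.
- teaspoon: Steel teaspoon, 138 mm long along its x, 12 mm high, lying on the worktop. To be left alone.
- matchbox: Dark green matchbox, 38 x 56 x 16 mm, lying flat. To be left alone.
Mind the look-alikes: they are no part of the job. Leave any orange look-alike of the tea_tin alone.

How it is judged:
By the outcome, as a careful person would: the job done as asked, in the order asked, and still so for the second after the job is handed in, with the robot touching nothing.
It also fails if it takes over 48 s, if anything falls off the work surface, if the arm or the gripper's body presses on something with over 40 N, if the wrist force passes 120 N, or if a joint passes its speed limit or range.

## Working session

There is one attempt and no reset: what is moved stays moved. The work goes in short steps, Python scripts to look and compute and a tool call to move; the robot and the scene stay as the last step left them, time stands still between calls to the robot, and variables do not carry over. Pictures are saved under pics/ and viewed, at most 10 in all, crops included, and the job is handed in when it is done.

Besides the shell and the picture viewer there is one more tool, called as name(argument=value, ...), one argument or row to a line, values as JSON. drive_tool: Moves the arm, as the interface text tells. Its arguments: {"type":"object","properties":{"rows":{"type":"array","items":{"type":"array"}},"jaw":{"type":"number"},"grip_force":{"type":"number"}},"required":["rows"]}

```bash
mkdir -p pics; cat > h.py <<'E'
import numpy as np, cv2
from station import ctrl, vision
def K(d):
    f=d["image"].shape[0]/2/np.tan(np.radians(d["vertical_fov"])/2)
    return np.array([[f,0,d["cx"]],[0,f,d["cy"]],[0,0,1.]])
def px(d,u,v,z):
    p=cv2.undistortPoints(np.array([[[u,v]]],float),K(d),np.array(d["dist_coeffs"],float))[0,0]
    R=np.array(d["R"]);t=np.array(d["t"]); c=-R.T@t; r=R.T@np.array([p[0],p[1],1])
    return c+r*(z-c[2])/r[2]
def proj(d,X):
    R=np.array(d["R"],float);t=np.array(d["t"],float)
    return cv2.projectPoints(np.array(X,float).reshape(-1,1,3),cv2.Rodrigues(R)[0],t,K(d),np.array(d["dist_coeffs"],float))[0][:,0]
E
python3 - <<'E'
from h import *
for n in("scene","top"):
    d=vision.get_image(n); cv2.imwrite(f"pics/{n}0.png",d["image"]); 
    R=np.array(d["R"]);print(n,-R.T@np.array(d["t"]),R[2],K(d)[0,0],d["dist_coeffs"])
print(ctrl.get_obs(),ctrl.finger_overhang)
E
```

```text
scene [ 0.05191743 -0.63182087  0.5676001 ] [ 0.47797158  0.74970503 -0.45769591] 448.6797273186695 [-0.04941974  0.          0.          0.          0.        ]
top [0.43666815 0.11419232 0.92417325] [ 0.10615107  0.0257942  -0.9940154 ] 368.5902232204181 [-0.00056736  0.          0.          0.          0.        ]
{'t': 0.1, 'q': array([ 1.06500008e+00,  5.33263024e-02,  1.61416893e+00, -5.31728278e-06,
        1.47600942e+00, -1.18981298e-01]), 'dq': array([-0.00038202, -0.0005222 , -0.00340699,  0.00163348, -0.00117007,
        0.00145575]), 'effort': array([-1.73879348e-04, -3.94906855e+01, -3.71361673e+01, -8.92361231e-05,
        3.90304936e-03, -6.75008081e-06]), 'tool_pos': array([0.23555348, 0.57844396, 0.30275653]), 'tool_rot': array([-6.03713496e-01, -3.08244482e+00,  2.86003691e-03]), 'contact_force': array([ 0.85278852,  0.15413267, -0.06404276]), 'wrist_torque': array([ 0.0454878 , -0.06826902,  0.01148555]), 'grip_force': 0.0, 'opening': 0.08542302970466403} 0.0726
```

View pics/scene0.png

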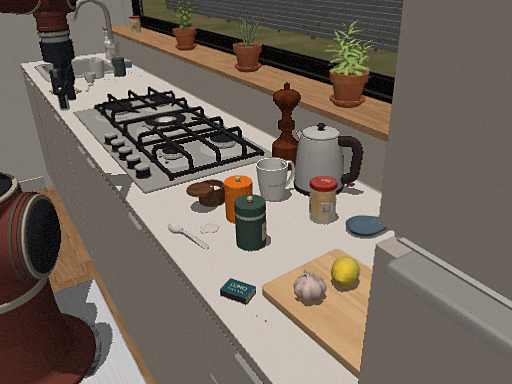

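View pics/top0.png

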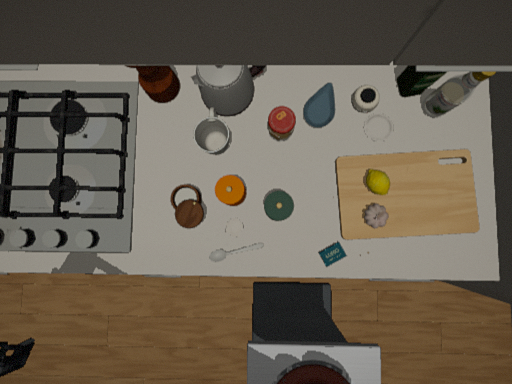

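The scene view shows the green tin at (251,222), the orange look-alike tin at (238,198) and the salt box at (206,193). In the top view these are at (279,205), (230,190) and (187,205). The matchbox at top (332,254) is also dark green, but it is flat. I choose the round green tin and the brown box, and I'll check both in close crops.

```bash
python3 - <<'E'
from h import *
a=cv2.imread("pics/top0.png")[165:265,155:305]; b=cv2.imread("pics/scene0.png")[165:260,175:285]
a=cv2.resize(a,None,fx=5.3,fy=5.3,interpolation=cv2.INTER_CUBIC); b=cv2.resize(b,None,fx=6,fy=6,interpolation=cv2.INTER_CUBIC)
cv2.imwrite("pics/ca.png",a);cv2.imwrite("pics/cb.png",b)
E
```

```text
(no output)
```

View pics/ca.png

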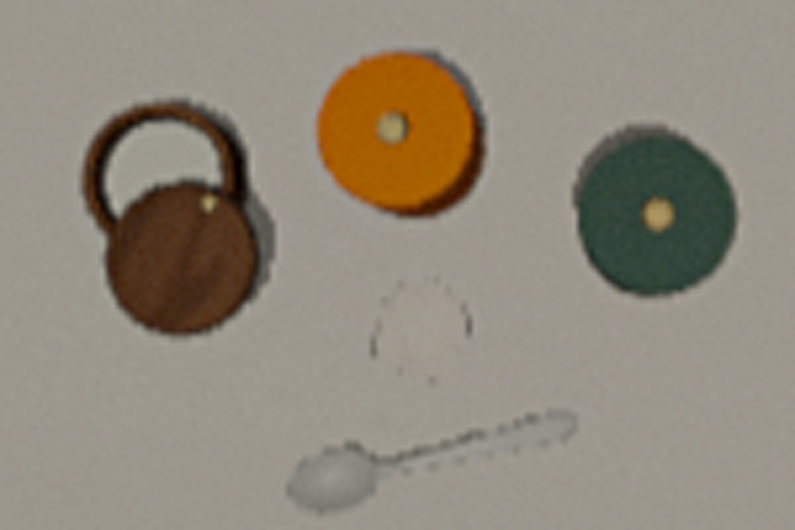

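View pics/cb.png

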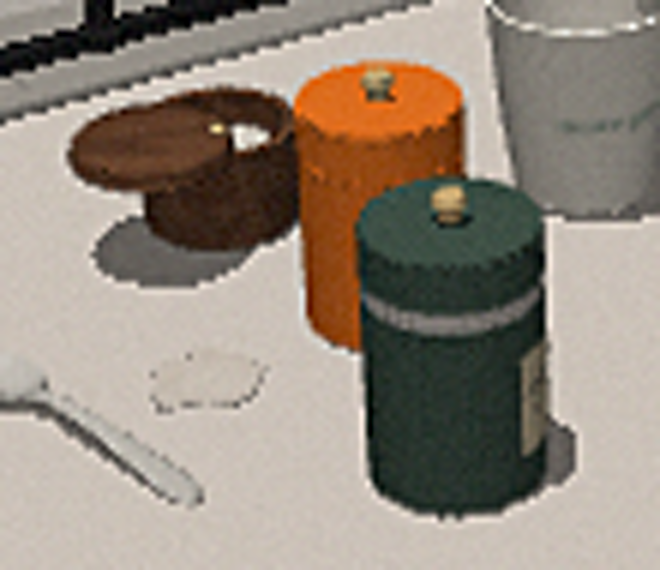

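The crops confirm the choice. In the top crop the salt lid is centred at (182,258), its pin at (209,203) and the box ring at about (159,177). The green tin's knob is at (658,213), and the scene crop shows the silver band under its lid.

```bash
python3 - <<'E'
from h import *
d=vision.get_image("top"); s=vision.get_image("scene")
c=lambda x,y:((x+.5)/5.3-.5+155,(y+.5)/5.3-.5+165)
cs=lambda x,y:((x+.5)/6-.5+175,(y+.5)/6-.5+165)
lid=px(d,*c(182,258),.058);pin=px(d,*c(209,203),.059)
box=px(d,*c(159,177),.046)
print("lid",lid,"pin",pin,"box",box)
print("lid l/r",px(d,*c(107,258),.058),px(d,*c(258,258),.058),"boxL/T",px(d,*c(84,177),.046),px(d,*c(159,102),.046))
v1=lid-pin;v2=box-pin
print(np.linalg.norm(v1[:2]),np.linalg.norm(v2[:2]),"ang lid,box dirs",np.arctan2(v1[1],v1[0]),np.arctan2(v2[1],v2[0]))
print("pin from scene",px(s,*cs(217,129),.059))
for z in(.11,.12,.125,.13,.14):print(z,px(d,*c(658,212),z),px(s,*cs(449,187),z))
print("orange",px(d,*c(391,127),.11),"spoon",px(d,*c(332,482),.01),px(d,*c(570,422),.01))
# lid fraction: project model
print("mug",px(d,212,136,.094),px(d,212,112,.06))
E
```

```text
lid [0.45766509 0.29926306 0.058     ] pin [0.48221229 0.28783599 0.059     ] box [0.49435088 0.31357536 0.046     ]
lid l/r [0.45718188 0.33278061 0.058     ] [0.45815369 0.26536339 0.058     ] boxL/T [0.49389323 0.34772957 0.046     ] [0.52847962 0.31482153 0.046     ]
0.02707660719113623 0.028458047650037427 ang lid,box dirs 2.705912323914779 1.1301286034198526
pin from scene [0.48044637 0.28087422 0.059     ]
0.11 [0.47835734 0.08975236 0.11      ] [0.48528443 0.1007249  0.11      ]
0.12 [0.47784529 0.09005254 0.12      ] [0.475814   0.08471648 0.12      ]
0.125 [0.47758927 0.09020263 0.125     ] [0.47107879 0.07671226 0.125     ]
0.13 [0.47733325 0.09035272 0.13      ] [0.46634357 0.06870805 0.13      ]
0.14 [0.47682121 0.0906529  0.14      ] [0.45687314 0.05269962 0.14      ]
orange [0.51246134 0.20197364 0.11      ] spoon [0.35657681 0.23618305 0.01      ] [0.38580643 0.12651691 0.01      ]
mug [0.63512015 0.24440466 0.094     ] [0.70239251 0.25142606 0.06      ]
```

drive_tool(
  rows=[
    [[-0.031, -0.023, 0], 0],
    [[-0.031, -0.023, 0], 0],
    [[-0.031, -0.023, 0], 0],
    [[-0.031, -0.023, 0], 0],
    [[-0.031, -0.023, 0], 0],
    [[-0.031, -0.023, 0], 0],
    [[-0.031, -0.023, 0], 0],
    [[-0.031, -0.023, 0], 0],
    [[-0.031, -0.023, 0], 0],
    [[-0.029, -0.025, 0], 0],
  ],
  jaw=1,
)

```text
t: 1.2
tool_pos: [0.434, 0.2463, 0.3038]
tool_rot: [0.604, 3.083, 0.0]
contact_force: [0.1, -0.5, -0.6]
opening: 0.0004
grip_force: 0.0
```

drive_tool(
  rows=[
    [[0, 0, 0], -0.145],
    [[0, 0, 0], -0.145],
    [[0, 0, 0], -0.145],
    [[0, 0, 0], -0.145],
    [[0, 0, 0], -0.145],
    [[0, 0, 0], -0.145],
    [[0, 0, 0], -0.145],
    [[0, 0, 0], -0.145],
    [[0, 0, 0], -0.145],
    [[0, 0, 0], -0.145],
  ],
)

```text
t: 2.2
tool_pos: [0.4334, 0.2477, 0.3037]
tool_rot: [1.6, -2.703, -0.0]
contact_force: [-0.1, 0.8, -0.1]
opening: -0.0002
grip_force: 0.0
```

```bash
cat >> h.py <<'E'
from scipy.spatial.transform import Rotation as Ro
def st():
    o=ctrl.get_obs();R=Ro.from_rotvec(o["tool_rot"]).as_matrix()
    print("t",o["t"],"pos",o["tool_pos"].round(4),"xang",np.degrees(np.arctan2(R[1,0],R[0,0])).round(2),"z",R[:,2].round(3),"F",o["contact_force"].round(2),"open",o["opening"],"q6",o["q"][5].round(2),"oh",ctrl.finger_overhang)
    return o,R
def to(p):
    o,R=st(); print("tool shift",(R.T@(np.array(p)-o["tool_pos"])).round(4))
E
python3 -c "
from h import *
to([.4335,.2477,.1216])"
```

```text
t 2.2 pos [0.4334 0.2477 0.3037] xang -118.74 z [-0. -0. -1.] F [-0.06  0.85 -0.12] open -0.00021647477749625558 q6 -2.27 oh 0.0726
tool shift [-1.000e-04 -2.000e-04  1.821e-01]
```

drive_tool(
  rows=[
    [[0, 0, 0.04], -0.065],
    [[0, 0, 0.04], 0],
    [[0, 0, 0.04], 0],
    [[0, 0, 0.03], 0],
    [[0, 0, 0.02], 0],
    [[0, 0, 0.01], 0],
    [[0, 0, 0], 0],
  ],
)

```text
t: 2.9
tool_pos: [0.4326, 0.2474, 0.1224]
tool_rot: [1.678, -2.652, -0.001]
contact_force: [0.4, -0.3, -0.4]
opening: 0.0001
grip_force: 0.0
```

```bash
python3 - <<'E'
from h import *
o,R=st()
a=vision.get_image("top")["image"][155:255,150:250]; b=vision.get_image("scene")["image"][120:240,165:265]
cv2.imwrite("pics/s1.png",np.hstack([cv2.resize(a,(400,400),interpolation=2),cv2.resize(b,(400,480),interpolation=2)[:400]]))
E
```

```text
t 2.9 pos [0.4326 0.2474 0.1224] xang -115.36 z [-0.003 -0.001 -1.   ] F [ 0.41 -0.32 -0.37] open 5.419603090957877e-05 q6 -2.33 oh 0.0726
```

View pics/s1.png

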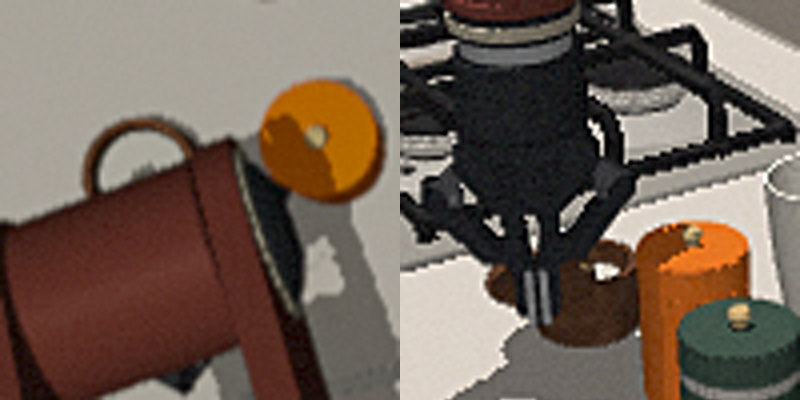

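The crop shows the fingertips at about (537,322) beside the lid, with the orange tin clear of the hand. Next I approach the lid and push it round the pin in steps.

drive_tool(
  rows=[
    [[-0.002, 0, 0], 0],
    [[-0.002, 0, 0], 0],
    [[-0.002, 0, 0], 0],
    [[-0.002, 0, 0], 0],
    [[-0.002, 0, 0], 0],
    [[-0.001, 0, 0], 0],
    [[-0.001, 0, 0], 0],
    [[-0.00116, 0.00178, 0], 0.04],
    [[-0.00116, 0.00178, 0], 0.04],
    [[-0.00116, 0.00178, 0], 0.04],
  ],
)

```text
t: 4.0
tool_pos: [0.4355, 0.2642, 0.1238]
tool_rot: [1.515, -2.752, 0.0]
contact_force: [-0.8, -1.0, -0.2]
opening: -0.0
grip_force: 0.2
```

drive_tool(
  rows=[
    [[-0.00116, 0.00178, 0], 0.04],
    [[-0.00116, 0.00178, 0], 0.04],
    [[-0.00116, 0.00178, 0], 0.04],
    [[-0.00116, 0.00178, 0], 0.04],
    [[-0.00116, 0.00178, 0], 0.04],
    [[-0.00116, 0.00178, 0], 0.04],
    [[-0.00116, 0.00178, 0], 0.04],
    [[-0.00116, 0.00178, 0], 0.04],
    [[-0.00116, 0.00178, 0], 0.04],
    [[-0.00116, 0.00178, 0], 0.04],
  ],
)

```text
t: 5.0
tool_pos: [0.4302, 0.2845, 0.1238]
tool_rot: [0.938, -2.998, 0.001]
contact_force: [0.0, -0.9, -0.0]
opening: -0.0003
grip_force: 0.2
```

```bash
python3 - <<'E'
from h import *
o,R=st()
p=o["tool_pos"][:2]-[.482,.288]; print(np.linalg.norm(p),(R[:2,:2].T@p))
a=vision.get_image("top")["image"][155:255,150:250]; b=vision.get_image("scene")["image"][120:240,165:265]
cv2.imwrite("pics/s2.png",np.hstack([cv2.resize(a,(400,400),interpolation=2),cv2.resize(b,(400,480),interpolation=2)[80:]]))
E
```

```text
t 5.0 pos [0.4302 0.2845 0.1238] xang -145.25 z [-0.    -0.001 -1.   ] F [ 0.04 -0.92 -0.  ] open -0.0003471517019254485 q6 -1.74 oh 0.0726
0.0519502004796117 [0.04455923 0.02670763]
```

View pics/s2.png

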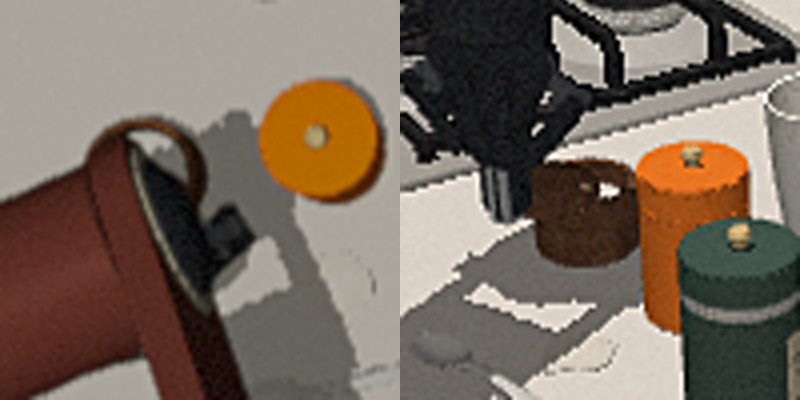

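The lid is turning with the finger: its edge is now at the fingertips, crop (510,200), and the box has not moved. I continue.

drive_tool(
  rows=[
    [[-0.00116, 0.00178, 0], 0.04],
    [[-0.00116, 0.00178, 0], 0.04],
    [[-0.00116, 0.00178, 0], 0.04],
    [[-0.00116, 0.00178, 0], 0.04],
    [[-0.00116, 0.00178, 0], 0.04],
    [[-0.00116, 0.00178, 0], 0.04],
    [[-0.00116, 0.00178, 0], 0.04],
    [[-0.00116, 0.00178, 0], 0.04],
    [[-0.00116, 0.00178, 0], 0.04],
    [[-0.00116, 0.00178, 0], 0.04],
  ],
)

```text
t: 6.1
tool_pos: [0.4332, 0.3054, 0.1237]
tool_rot: [0.325, -3.124, 0.0]
contact_force: [-0.3, 0.5, -0.6]
opening: -0.0001
grip_force: 0.3
```

drive_tool(
  rows=[
    [[-0.00116, 0.00178, 0], 0.04],
    [[-0.00116, 0.00178, 0], 0.04],
    [[-0.00116, 0.00178, 0], 0.04],
    [[-0.00116, 0.00178, 0], 0.04],
    [[-0.00116, 0.00178, 0], 0.04],
    [[-0.00116, 0.00178, 0], 0.04],
    [[-0.00116, 0.00178, 0], 0.04],
    [[-0.00116, 0.00178, 0], 0.04],
    [[-0.00116, 0.00178, 0], 0.04],
    [[0, 0, 0], 0],
  ],
)

```text
t: 7.1
tool_pos: [0.4429, 0.322, 0.1238]
tool_rot: [-0.237, -3.132, -0.0]
contact_force: [-1.8, 0.7, 0.3]
opening: 0.0004
grip_force: 0.4
```

```bash
python3 - <<'E'
from h import *
F=[]
for i in range(6):
    F.append(vision.get_image("scene") and ctrl.get_obs()["contact_force"])
print(np.mean(F,0),np.std(F,0))
o,R=st()
p=o["tool_pos"][:2]-[.482,.288]; print(np.linalg.norm(p),(R[:2,:2].T@p))
a=vision.get_image("top")["image"][155:255,150:250]; b=vision.get_image("scene")["image"][140:200,165:245]
cv2.imwrite("pics/s3.png",np.hstack([cv2.resize(a,(300,300),interpolation=2),cv2.resize(b,(400,300),interpolation=2)]))
E
```

```text
[-0.62492366  0.81322358 -0.17760553] [0.54553431 0.56381022 0.36375722]
t 7.4 pos [0.4429 0.3218 0.1238] xang 171.33 z [-0.  0. -1.] F [-1.21  0.96 -0.01] open 0.00010558985303756372 q6 -0.93 oh 0.0726
0.051709121915748495 [0.0437556  0.02755504]
```

View pics/s3.png

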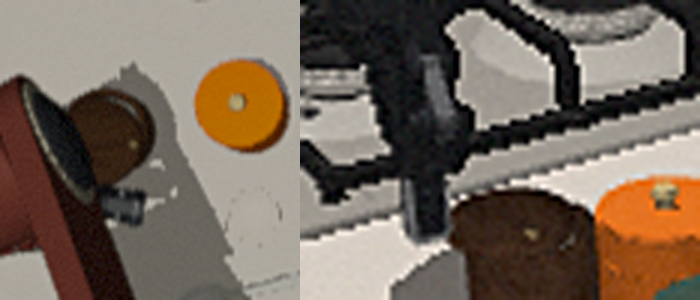

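The top crop still shows a thin open crescent at (135,110), about 0.29 rad. I go on in smaller steps.

drive_tool(
  rows=[
    [[-0.00116, 0.00178, 0], 0.04],
    [[-0.00116, 0.00178, 0], 0.04],
    [[-0.00116, 0.00178, 0], 0.04],
    [[-0.00116, 0.00178, 0], 0.04],
    [[-0.00116, 0.00178, 0], 0.04],
    [[-0.0003, 0.00045, 0], 0.01],
    [[-0.0003, 0.00045, 0], 0.01],
    [[-0.0003, 0.00045, 0], 0.01],
    [[-0.0003, 0.00045, 0], 0.01],
    [[0, 0, 0], 0],
  ],
)

```text
t: 8.5
tool_pos: [0.4524, 0.3305, 0.1239]
tool_rot: [-0.612, -3.081, -0.0]
contact_force: [-1.1, 1.4, -0.5]
opening: 0.0002
grip_force: 0.8
```

```bash
cat > chk.py <<'E'
from h import *
import sys
F=[]
for i in range(6):
    d=vision.get_image("top"); F.append(ctrl.get_obs()["contact_force"])
print(np.mean(F,0))
o,R=st()
p=o["tool_pos"][:2]-[.482,.288]; print(np.linalg.norm(p),(R[:2,:2].T@p))
a=d["image"][165:225,165:225]; b=vision.get_image("scene")["image"][165:215,185:235]
cv2.imwrite(sys.argv[1],np.hstack([cv2.resize(a,(400,400),interpolation=2),cv2.resize(b,(400,400),interpolation=2)]))
E
python3 chk.py pics/s4.png
```

```text
[-0.93490912  1.02869479 -0.59999467]
t 8.8 pos [0.4524 0.3304 0.1239] xang 157.55 z [-0. -0. -1.] F [-1.6   0.31 -0.35] open 6.736929921208485e-05 q6 -0.68 oh 0.0726
0.05172398842654623 [0.04353133 0.02793554]
```

View pics/s4.png

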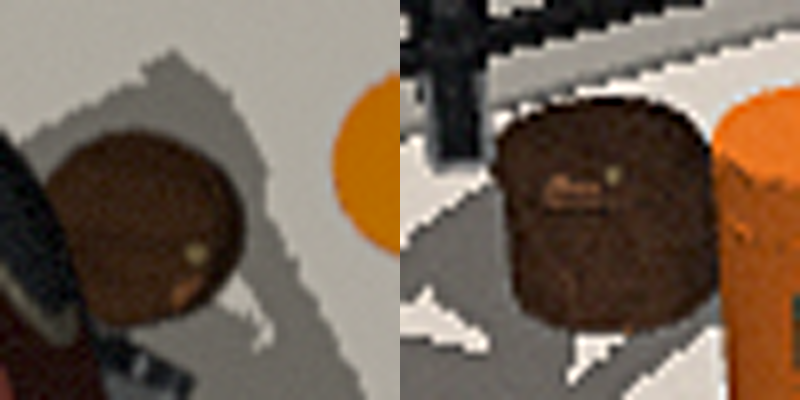

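The lid nearly covers the box, with about a 2 mm overhang at (497,165). The pin is still at its first pixel, so the box has not moved. I make small final steps and watch the force.

drive_tool(
  rows=[
    [[-0.0003, 0.00045, 0], 0.01],
    [[-0.0003, 0.00045, 0], 0.01],
    [[-0.0003, 0.00045, 0], 0.01],
    [[-0.0003, 0.00045, 0], 0.01],
    [[0, 0, 0], 0],
  ],
)

```text
t: 9.35
tool_pos: [0.4544, 0.3317, 0.1239]
tool_rot: [0.673, 3.068, -0.0]
contact_force: [-1.5, 0.7, 0.0]
opening: 0.0001
grip_force: 0.7
```

```bash
python3 chk.py pics/s5.png
```

```text
[-0.97839841  0.98136927  0.16557178]
t 9.65 pos [0.4544 0.3316 0.124 ] xang 155.26 z [ 0. -0. -1.] F [0.08 1.17 0.99] open 0.00013631132209764894 q6 -0.64 oh 0.0726
0.05162217840007931 [0.04332972 0.02806037]
```

drive_tool(
  rows=[
    [[-0.0003, 0.0, 0], 0],
    [[-0.0003, 0, 0], 0],
    [[0, 0, 0], 0],
  ],
)

```text
t: 10.0
tool_pos: [0.4549, 0.3315, 0.124]
tool_rot: [0.673, 3.069, 0.001]
contact_force: [-1.4, 1.5, 0.4]
opening: -0.0002
grip_force: 1.0
```

```bash
python3 chk.py pics/s6.png
```

```text
[-1.60083331  1.82478051  0.71852029]
t 10.3 pos [0.4549 0.3315 0.124 ] xang 155.26 z [ 0.  0. -1.] F [-1.23  2.11  0.64] open 0.00020509705393152085 q6 -0.64 oh 0.0726
0.05129674462424902 [0.04287096 0.028168  ]
```

The holding force rose from 1.4 to 2.4 N, so the lid is on its stop. I draw back and check.

drive_tool(
  rows=[
    [[0.003, 0, 0], 0],
    [[0.01, 0, 0], 0],
    [[0.03, 0, 0], 0],
    [[0, 0, -0.03], 0],
    [[0, 0, -0.05], 0],
    [[0.04, 0, -0.05], 0],
    [[0.04, 0, 0], 0],
    [[0.04, 0, 0], 0],
    [[0, 0, 0], 0],
  ],
)

```text
t: 11.25
tool_pos: [0.3112, 0.397, 0.243]
tool_rot: [-0.666, -3.07, -0.0]
contact_force: [0.3, 0.2, -0.1]
opening: -0.0
grip_force: 0.0
```

```bash
python3 - <<'E'
from h import *
o,R=st()
d=vision.get_image("top");s=vision.get_image("scene")
a=d["image"][160:230,155:255]; b=s["image"][160:220,180:250]
cv2.imwrite("pics/s7.png",np.hstack([cv2.resize(a,(460,400),interpolation=2)[:, :460],cv2.resize(b,(340,400),interpolation=2)]) if 0 else np.vstack([cv2.resize(a[:, :100],(400,280),interpolation=2),cv2.resize(b,(400,320),interpolation=2)]))
# lid blob in top: brown dark
im=d["image"].astype(int)[165:235,160:210]
m=((im[...,2]-im[...,0]>15)).astype(np.uint8)
c=max(cv2.findContours(m,0,1)[0],key=cv2.contourArea);e=cv2.fitEllipse(c);print(e,cv2.boundingRect(c))
# predicted outline: lid closed & box
C=np.array([.482,.288])+.028*np.array([np.cos(1.13),np.sin(1.13)])
a=np.linspace(0,2*np.pi,60)
P=np.vstack([proj(d,np.c_[C[0]+.034*np.cos(a),C[1]+.034*np.sin(a),0*a+z]) for z in(.058,.046,0)])-[160,165]
h=cv2.convexHull(P[:60].astype(np.float32));print("pred lid",cv2.fitEllipse(h));h=cv2.convexHull(P.astype(np.float32));print("pred all",cv2.fitEllipse(h))
E
```

```text
t 11.25 pos [0.3112 0.397  0.243 ] xang 155.53 z [-0.001  0.    -1.   ] F [ 0.27  0.16 -0.14] open -4.998534866164665e-06 q6 -0.39 oh 0.0726
((24.790267944335938, 33.922279357910156), (28.298311233520508, 31.02522850036621), 100.79609680175781) (9, 20, 33, 29)
pred lid ((23.573556900024414, 32.874176025390625), (28.29932975769043, 28.976484298706055), 40.91628646850586)
pred all ((25.622268676757812, 33.48471450805664), (29.22955894470215, 33.279335021972656), 103.5940933227539)
```

View pics/s7.png

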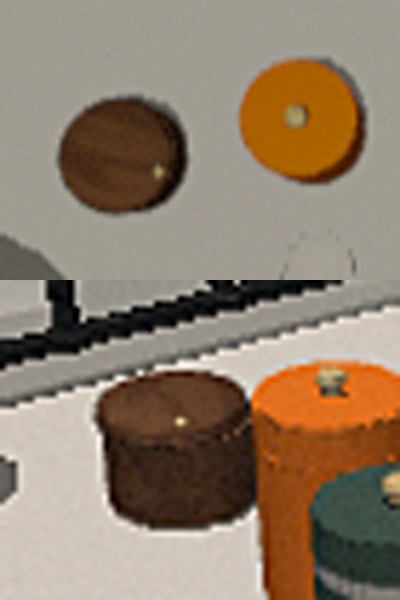

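The lid looks concentric with the box in both views (pin at top crop (158,172)). I check this with a silhouette fit and work out the move to the tin.

```bash
python3 - <<'E'
from h import *
from scipy.optimize import minimize
d=vision.get_image("top");s=vision.get_image("scene")
a=np.linspace(0,2*np.pi,72)
def cyl(c,z0,z1):return np.vstack([np.c_[c[0]+.034*np.cos(a),c[1]+.034*np.sin(a),0*a+z] for z in(z0,z1)])
x0,y0,w,h=190,165,34,52; U=8
im=s["image"].astype(float)[y0:y0+h,x0:x0+w]
# brown: dark, not orange ; exclude columns right where orange occludes
m=(im.max(2)<115)&(im[...,2]-im[...,0]>8)
n,l,stt,_=cv2.connectedComponentsWithStats(m.astype(np.uint8)); k=1+np.argmax(stt[1:,4]); m=(l==k); print(stt[k])
for r in range(8,48,3): c=np.where(m[r])[0]; print(r+y0,(c.min()+x0,c.max()+x0) if len(c) else None,end="; ")
print()
W=np.ones((h,w));W[:, 33:]=0
def ren(p):
    bx,by,ex,ey=p
    M=np.zeros((h*U,w*U),np.uint8)
    for P in(cyl((bx,by),0,.046),cyl((bx+ex,by+ey),.046,.058)):
        q=(proj(s,P)-[x0,y0]+.5)*U
        cv2.fillConvexPoly(M,cv2.convexHull(q.astype(np.float32)).astype(np.int32),1)
    return cv2.resize(M.astype(np.float32),(w,h),interpolation=cv2.INTER_AREA)
C0=np.array([.494,.3133])
best=None
for dth in np.arange(-.1,.31,.05):
    ph=1.13; pin=-.028*np.array([np.cos(ph),np.sin(ph)])
    e=pin+.028*np.array([np.cos(ph+dth),np.sin(ph+dth)])
    f=lambda p:(W*(ren([*p,*e])-m)**2).sum()
    r=minimize(f,C0,method="Nelder-Mead",options=dict(initial_simplex=[C0,C0+[.006,0],C0+[0,.006]]))
    print(round(dth,2),r.x.round(4),round(r.fun,2))
to([.4775,.0902,.24])
E
```

```text
[  7  12  27  30 698]
173 None; 176 None; 179 (np.int64(201), np.int64(220)); 182 (np.int64(197), np.int64(222)); 185 (np.int64(197), np.int64(223)); 188 (np.int64(198), np.int64(223)); 191 (np.int64(198), np.int64(223)); 194 (np.int64(199), np.int64(223)); 197 (np.int64(199), np.int64(223)); 200 (np.int64(199), np.int64(223)); 203 (np.int64(200), np.int64(222)); 206 (np.int64(206), np.int64(215)); 209 None; 212 None; 
-0.1 [0.4939 0.3103] 56.62
-0.05 [0.4941 0.311 ] 56.76
0.0 [0.494  0.3095] 55.05
0.05 [0.4921 0.3053] 54.02
0.1 [0.4946 0.3098] 52.54
0.15 [0.4947 0.3097] 54.73
0.2 [0.4941 0.3047] 58.39
0.25 [0.4949 0.3041] 62.57
0.3 [0.4963 0.3094] 65.02
t 11.45 pos [0.3151 0.3956 0.2427] xang 155.24 z [ 0.    -0.001 -1.   ] F [ 0.11  0.69 -0.83] open -2.497718197493907e-05 q6 -0.39 oh 0.0726
tool shift [-0.2754 -0.2093  0.0029]
```

```bash
python3 - <<'E'
from h import *
from scipy.optimize import least_squares
from scipy.ndimage import map_coordinates
d=vision.get_image("top"); now=d["image"]; old=cv2.imread("pics/top0.png")
def fit(img,c,z,a0,a1):
    g=cv2.GaussianBlur(img,(0,0),.6).astype(float).mean(2)
    al=np.radians(np.arange(a0,a1,5)); c=np.array(c,float)
    for _ in range(4):
        pts=[];rr=np.arange(.027,.0405,.0002)
        for t in al:
            q=proj(d,np.c_[c[0]+rr*np.cos(t),c[1]+rr*np.sin(t),0*rr+z])
            v=map_coordinates(g,[q[:,1],q[:,0]],order=1)
            k=np.argmax(np.gradient(v)); pts.append(c+rr[k]*np.array([np.cos(t),np.sin(t)]))
        pts=np.array(pts)
        r=least_squares(lambda p:np.linalg.norm(pts-p[:2],axis=1)-.034,[*c],loss="soft_l1",f_scale=.0005); c=r.x
    return c,np.sqrt(np.mean(r.fun**2))
# world angles: 0=+x(up in image), 90=+y(left)
b,e=fit(old,(.494,.3136),.046,20,130);print("box rim old",b,e)
l,e=fit(old,(.4577,.2993),.058,60,230);print("lid old",l,e)
n,e=fit(now,(.494,.3136),.058,20,230);print("lid now",n,e)
n2,e=fit(now,(.494,.3136),.058,20,130);print("lid now, same arc",n2,e)
from itertools import product
def pin(img):
    p=img[195:212,186:204].astype(float); w=np.clip(p[...,1]-70,0,None); 
    y,x=np.mgrid[195:212,186:204]; return w
P=px(d,194.45,203.0,.059)[:2]
f=lambda v:(np.linalg.norm(v-P),np.arctan2(*(v-P)[::-1]))
print(P,f(b),f(l),f(n),f(n2))
E
```

```text
box rim old [0.49388215 0.31427879] 0.0007192808554815728
lid old [0.45730608 0.29951875] 0.0013064787046486953
lid now [0.49150612 0.3132592 ] 0.0012891434230091895
lid now, same arc [0.49109698 0.31354293] 0.0005257268941189437
[0.4819813  0.28682872] (np.float64(0.029918831534738875), np.float64(1.1617099408054399)) (np.float64(0.027747131112479596), np.float64(2.6665848316792915)) (np.float64(0.028094342012613027), np.float64(1.2249109849166526)) (np.float64(0.028226660147997865), np.float64(1.2419559339264685))
```

The fits suggest a small residual opening of about 0.07 rad, roughly 2 mm. I go back and push a little further, watching force and pin.

drive_tool(
  rows=[
    [[-0.04, 0, 0], 0],
    [[-0.04, 0, 0], 0],
    [[-0.034, 0, 0.02], 0],
    [[0, 0, 0.04], 0],
    [[0, 0, 0.04], 0],
    [[0, 0, 0.019], 0],
    [[-0.015, 0, 0], 0],
    [[-0.015, 0, 0], 0],
    [[-0.004, 0, 0], 0],
    [[0, 0, 0], 0],
  ],
)

```text
t: 12.5
tool_pos: [0.4516, 0.334, 0.1263]
tool_rot: [0.675, 3.065, 0.004]
contact_force: [0.2, -0.6, 0.6]
opening: 0.0002
grip_force: 0.0
```

```bash
cat > chk2.py <<'E'
from h import *
F=[]
for i in range(8):
    d=vision.get_image("top" if i%2 else "scene"); F.append(ctrl.get_obs()["contact_force"])
    if i%2: t=d
o,R=st(); f=R.T@np.mean(F,0); print("F tool",f.round(2))
w=np.clip(t["image"][198:208,189:200].astype(float)[...,1]-75,0,None); y,x=np.mgrid[198:208,189:200]
print("pin px",(x*w).sum()/w.sum(),(y*w).sum()/w.sum(),w.sum())
print("to prev contact",(R.T@(np.array([.4549,.3315,.123])-o["tool_pos"])).round(4))
E
python3 chk2.py
```

```text
t 12.9 pos [0.4488 0.3342 0.124 ] xang 155.29 z [ 0.  0. -1.] F [0.15 0.75 1.3 ] open -4.55587815403177e-05 q6 -0.63 oh 0.0726
F tool [-0.05 -0.06  0.02]
pin px 196.5897435897436 204.76923076923077 78.0
to prev contact [-0.0066  0.0001  0.001 ]
```

drive_tool(
  rows=[
    [[-0.002, 0, 0], 0],
    [[-0.002, 0, 0], 0],
    [[-0.001, 0, 0], 0],
    [[-0.001, 0, 0], 0],
    [[0, 0, 0], 0],
  ],
)

```text
t: 13.4
tool_pos: [0.4546, 0.3315, 0.1239]
tool_rot: [-0.673, -3.068, -0.0]
contact_force: [-1.2, 0.5, 0.6]
opening: 0.0001
grip_force: 0.4
```

```bash
python3 chk2.py
```

```text
t 13.8 pos [0.4546 0.3315 0.1239] xang 155.26 z [-0.  0. -1.] F [-0.17  1.44  0.83] open -0.0002924453162631996 q6 -0.64 oh 0.0726
F tool [ 0.44  0.56 -0.07]
pin px 197.01075268817203 205.19354838709677 93.0
to prev contact [-0.0003  0.0001  0.0009]
```

drive_tool(
  rows=[
    [[-0.0003, 0, 0], 0],
    [[-0.0003, 0, 0], 0],
    [[0, 0, 0], 0],
  ],
)

```text
t: 14.1
tool_pos: [0.4551, 0.3314, 0.124]
tool_rot: [-0.673, -3.069, -0.0]
contact_force: [-0.9, 2.0, 1.4]
opening: 0.0002
grip_force: 0.8
```

```bash
python3 chk2.py
```

```text
t 14.5 pos [0.4551 0.3313 0.124 ] xang 155.26 z [-0.  0. -1.] F [-2.19  2.58  1.14] open -8.792933934965667e-05 q6 -0.64 oh 0.0726
F tool [ 2.02  1.14 -0.48]
pin px 196.94444444444446 205.12222222222223 90.0
to prev contact [0.0003 0.     0.001 ]
```

drive_tool(
  rows=[
    [[-0.0002, 0, 0], 0],
    [[-0.0002, 0, 0], 0],
    [[0, 0, 0], 0],
  ],
)

```text
t: 14.8
tool_pos: [0.4556, 0.3311, 0.124]
tool_rot: [0.673, 3.069, 0.0]
contact_force: [-2.3, 1.8, 0.9]
opening: -0.0001
grip_force: 1.1
```

```bash
python3 chk2.py
```

```text
t 15.2 pos [0.4556 0.3311 0.124 ] xang 155.26 z [ 0.  0. -1.] F [-2.29  1.96  1.22] open 0.0003784340269707118 q6 -0.64 oh 0.0726
F tool [ 2.32  1.01 -0.94]
pin px 195.8556701030928 203.8041237113402 97.0
to prev contact [0.0008 0.0001 0.001 ]
```

The force settled at about 2.3 N against a free drag of 1.3 N or less, so the lid is on its stop. I draw back and go above the tin.

drive_tool(
  rows=[
    [[0.005, 0, 0], 0],
    [[0.02, 0, 0], 0],
    [[0.025, 0, 0], 0],
    [[0, 0, -0.04], 0],
    [[0, 0, -0.045], 0],
    [[0, 0, -0.045], 0],
    [[0, 0, 0], 0],
  ],
)

```text
t: 15.9
tool_pos: [0.4117, 0.3542, 0.2622]
tool_rot: [0.67, 3.059, 0.015]
contact_force: [0.7, 0.3, 1.3]
opening: -0.0001
grip_force: 0.0
```

drive_tool(
  rows=[
    [[-0.0214, -0.0262, 0], 0],
    [[-0.0214, -0.0262, 0], 0],
    [[-0.0214, -0.0262, 0], 0],
    [[-0.0214, -0.0262, 0], 0],
    [[-0.0214, -0.0262, 0], 0],
    [[-0.0214, -0.0262, 0], 0],
    [[-0.0214, -0.0262, 0], 0],
    [[-0.0214, -0.0262, 0], 0],
    [[0, 0, 0], 0],
  ],
)

```text
t: 16.8
tool_pos: [0.4777, 0.0878, 0.2533]
tool_rot: [-0.679, -3.067, 0.002]
contact_force: [-0.3, 0.2, -0.1]
opening: 0.0001
grip_force: 0.0
```

```bash
python3 - <<'E'
from h import *
from scipy.optimize import least_squares
from scipy.ndimage import map_coordinates
to([.4775,.0902,.2])
d=vision.get_image("top");s=vision.get_image("scene");cv2.imwrite("pics/top8.png",d["image"]);cv2.imwrite("pics/scene8.png",s["image"])
g=cv2.GaussianBlur(d["image"],(0,0),.6).astype(float).mean(2)
c=np.array([.494,.3136]);al=np.radians(np.arange(20,130,5));rr=np.arange(.027,.0405,.0002)
for _ in range(4):
    pts=[]
    for t in al:
        q=proj(d,np.c_[c[0]+rr*np.cos(t),c[1]+rr*np.sin(t),0*rr+.058]);v=map_coordinates(g,[q[:,1],q[:,0]],order=1)
        pts.append(c+rr[np.argmax(np.gradient(v))]*np.array([np.cos(t),np.sin(t)]))
    r=least_squares(lambda p:np.linalg.norm(np.array(pts)-p[:2],axis=1)-.034,c,loss="soft_l1",f_scale=.0005);c=r.x
print("lid now",c)
# shift of box+lid patch / pin between scene after first push (s7) unavailable; pin shift vs initial top
old=cv2.imread("pics/top0.png")
for n,i in(("old",old),("now",d["image"])):
    p=i[197:209,188:200].astype(float)[...,1]; p=p-np.median(p); k=np.unravel_index(p.argmax(),p.shape)
    q=np.clip(p[max(k[0]-2,0):k[0]+3,max(k[1]-2,0):k[1]+3]-8,0,None);yy,xx=np.mgrid[:q.shape[0],:q.shape[1]]
    print(n,188+max(k[1]-2,0)+(q*xx).sum()/q.sum(),197+max(k[0]-2,0)+(q*yy).sum()/q.sum())
E
```

```text
t 16.8 pos [0.4777 0.0878 0.2533] xang 155.03 z [-0.001 -0.001 -1.   ] F [-0.26  0.17 -0.09] open 7.284871762337521e-05 q6 -1.11 oh 0.0726
tool shift [0.0012 0.0022 0.0533]
lid now [0.49277085 0.31281225]
old 194.06206293706293 197.80506993006992
now 194.25553319919518 202.45674044265593
```

```bash
python3 - <<'E'
from h import *
d=vision.get_image("top")
old=cv2.imread("pics/top0.png");now=cv2.imread("pics/top8.png")
s7=cv2.imread("pics/s7.png")[:280]; mid=old.copy(); mid[160:230,155:255]=cv2.resize(s7,(100,70),interpolation=cv2.INTER_AREA)
P={}
for n,i in(("old",old),("mid",mid),("now",now)):
    p=i[200:206,191:198].astype(float)[...,1]; q=np.clip(p-np.median(p)-8,0,None); q[p-np.median(p)<12]=0
    yy,xx=np.mgrid[200:206,191:198];u=((q*xx).sum()/q.sum(),(q*yy).sum()/q.sum());P[n]=px(d,*u,.0585)[:2]; print(n,u,P[n])
for a,b,c in(("box",(.49388,.31428),"old"),("lid mid",(.4911,.31354),"mid"),("lid now",(.49277,.31281),"now")):
    v=np.array(b)-P[c];print(a,np.linalg.norm(v),np.arctan2(v[1],v[0]))
# box bottom front region shift in scene
so=cv2.imread("pics/scene0.png");sn=cv2.imread("pics/scene8.png")
t=so[193:210,202:224];r=cv2.matchTemplate(sn[189:214,198:228],t,cv2.TM_CCOEFF_NORMED);print(r.max(),np.array(np.unravel_index(r.argmax(),r.shape))-4)
a=cv2.resize(now[165:235,160:240],(400,350),interpolation=2);b=cv2.resize(sn[160:230,185:265],(400,350),interpolation=2)
cv2.imwrite("pics/s8.png",np.hstack([a,b]))
E
```

```text
old (np.float64(193.94444444444446), np.float64(202.8148148148148)) [0.48242798 0.28814162]
mid (np.float64(194.09114583333334), np.float64(202.54947916666666)) [0.48305889 0.28781497]
now (np.float64(194.26724137931035), np.float64(202.44935344827587)) [0.4833009  0.28740546]
box 0.028537061257701054 1.1578567611180164
lid mid 0.02695248589452261 1.267839082098262
lid now 0.02711188539705698 1.2140151285420588
0.8485172 [0 1]
```

The pin has moved only about 1 mm and the force levelled at the box's sliding limit, so the salt lid is on its stop. Next is the tin.

drive_tool(
  rows=[
    [[0.001, 0.002, 0.02], 0],
    [[0, 0, 0.02], 0],
    [[0, 0, 0.009], 0],
    [[0, 0, 0.003], 0],
    [[0, 0, 0.003], 0],
    [[0, 0, 0.002], 0],
    [[0, 0, 0.002], 0],
    [[0, 0, 0.002], 0],
    [[0, 0, 0.002], 0],
    [[0, 0, 0], 0],
  ],
)

```text
t: 17.95
tool_pos: [0.4777, 0.0922, 0.1907]
tool_rot: [-0.673, -3.068, 0.0]
contact_force: [-0.4, -0.1, 0.2]
opening: 0.0001
grip_force: 0.0
```

drive_tool(
  rows=[
    [[0, 0, 0.001], 0],
    [[0, 0, 0.001], 0],
    [[0, 0, 0.001], 0],
    [[0, 0, 0.001], 0],
    [[0, 0, 0], 0],
  ],
)

```text
t: 18.45
tool_pos: [0.4778, 0.0922, 0.1868]
tool_rot: [0.673, 3.069, 0.0]
contact_force: [-0.1, -0.5, 0.3]
opening: 0.0001
grip_force: 0.2
```

drive_tool(
  rows=[
    [[0, 0, 0.001], 0],
    [[0, 0, 0.001], 0],
    [[0, 0, 0.001], 0],
    [[0, 0, 0.001], 0],
    [[0, 0, 0], 0],
  ],
)

```text
t: 18.95
tool_pos: [0.4777, 0.0922, 0.1827]
tool_rot: [-0.673, -3.068, 0.0]
contact_force: [-1.0, -0.4, -0.6]
opening: 0.0003
grip_force: 0.1
```

drive_tool(
  rows=[
    [[0, 0, 0.0005], 0],
    [[0, 0, 0.0005], 0],
    [[0, 0, 0], 0],
  ],
)

```text
t: 19.25
tool_pos: [0.4781, 0.0922, 0.1826]
tool_rot: [0.673, 3.068, 0.0]
contact_force: [-1.1, 0.2, 5.3]
opening: 0.0
grip_force: 2.5
```

drive_tool(
  rows=[
    [[0, 0, 0.0005], 0],
    [[0, 0, 0.0005], 0],
    [[0, 0, 0], 0],
  ],
)

```text
t: 19.55
tool_pos: [0.4786, 0.0923, 0.1827]
tool_rot: [0.672, 3.067, 0.001]
contact_force: [-1.7, 0.1, 9.4]
opening: 0.0001
grip_force: 4.5
```

There is a firm stop at tip height 0.110, exactly where the knob should be when home. I draw back and check.

drive_tool(
  rows=[
    [[0, 0, -0.002], 0],
    [[0, 0, -0.01], 0],
    [[0, 0, -0.03], 0],
    [[0, 0, -0.04], 0],
    [[0, 0, -0.04], 0],
    [[0.03, 0, -0.03], 0],
    [[0.04, 0, 0], 0],
    [[0.04, 0, 0], 0],
    [[0.04, 0, 0], 0],
    [[0, 0, 0], 0],
  ],
)

```text
t: 20.55
tool_pos: [0.3389, 0.1562, 0.3333]
tool_rot: [0.667, 3.069, 0.002]
contact_force: [0.8, -0.4, -0.2]
opening: 0.0001
grip_force: 0.0
```

```bash
python3 - <<'E'
from h import *
st();d=vision.get_image("top");s=vision.get_image("scene")
a=cv2.resize(d["image"][160:260,160:300],(400,286),interpolation=2);b=cv2.resize(s["image"][160:260,185:285],(400,400),interpolation=2)
c=np.zeros((400,800,3),np.uint8);c[:286,:400]=a;c[:,400:]=b
cv2.imwrite("pics/s9.png",c)
E
```

```text
t 20.55 pos [0.3389 0.1562 0.3333] xang 155.47 z [ 0.001  0.001 -1.   ] F [ 0.78 -0.45 -0.19] open 5.904552054059108e-05 q6 -0.91 oh 0.0726
```

View pics/s9.png

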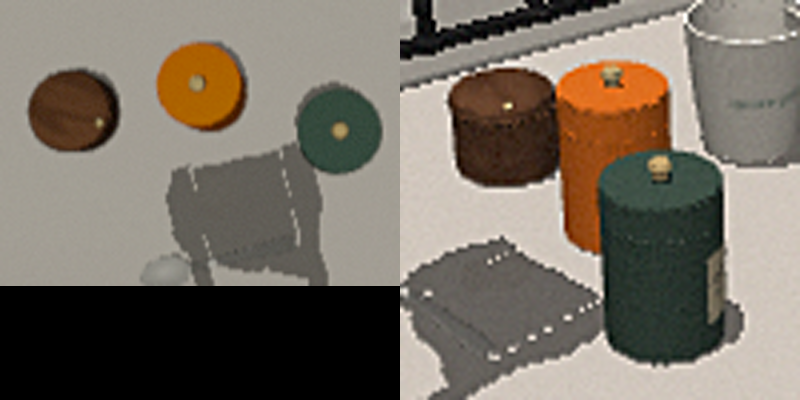

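The silver band on the green tin is gone: its lid meets the body at (660,210). The salt lid sits flush over its box at (505,95), and the hand is clear.

```bash
python3 -c "
from h import *
print(ctrl.finish_job())"
```

```text
the job is handed in; nothing more can be done
None
```

I pushed the salt box's lid round to its stop, then pressed the green tin's lid fully home, drew the hand back and handed the job in; the box slid about 1 mm under the final push, and my camera fits could not rule out a residual lid opening of about 0.06 rad.

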